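Make up two sample-preparation kits on the autosampler deck

TASK

Make up the two kits from the loose stock on the dark mat: in the three-compartment tray, the large vial goes in the compartment beside the tray's tab, the white capped tube in the middle and the small disc filter in the compartment farthest from the tab; in the two-compartment tray, the small vial goes beside the tab and the large disc filter in the other. Stand every piece upright on the floor of its compartment, setting it down rather than letting it drop, and leave the beaker and the amber jar where they are.

Things in the scene. Friction and masses are not known exactly. Their poses are not given: they have to be found in the camera images.
- tray3: Kit tray with three compartments in a row: low open tray with dark grey floor and bright aluminium walls, 186 x 68 mm, walls 12 mm high and 3 mm thick, floor 3 mm above the deck, fixed to the deck. Origin: centre of the underside, on the deck. Its x axis runs along the row towards the small flat tab (18 x 34 mm) on one end. Compartments are 58 mm (along x) x 62 mm (y) inside; their centres lie at x = +61 mm (beside the tab), 0 and -61 mm, y = 0.
- tray2: Kit tray with two compartments in a row: low open tray with dark grey floor and bright aluminium walls, 125 x 68 mm, walls 12 mm high and 3 mm thick, floor 3 mm above the deck, fixed to the deck. Origin: centre of the underside, on the deck. Its x axis runs along the row towards the small flat tab (18 x 34 mm) on one end. Compartments are 58 x 62 mm inside; their centres lie at x = +30.5 mm (beside the tab) and -30.5 mm, y = 0.
- big_vial_mid (a point): Large vial: clear glass, a little amber fill, crimped aluminium cap 23 mm wide with a red-brown centre; 28 mm in diameter, 61 mm tall; straight glass side from 0 to 44 mm, standing loose on the mat, which is level with the deck. This point is on its axis half-way up (30.5 mm); z along its axis.
- small_vial_mid (a point): Small vial: like the large one but only 19 mm in diameter and 42 mm tall, cap 16 mm wide; straight glass side from 0 to 28 mm, standing loose on the mat. This point is on its axis half-way up (21 mm); z along its axis.
- tube_mid (a point): White capped plastic tube, a plain upright cylinder 18 mm in diameter (cap 20 mm, top 10 mm), 44 mm tall, no flange, standing loose on the mat. This point is on its axis half-way up (22 mm); z along its axis.
- big_filter_mid (a point): Large disc filter: white plastic disc 40 mm in diameter and 10 mm thick lying flat, with an upright round hub 14 mm in diameter in its middle; 40 mm tall in all, so the hub runs from 10 to 40 mm. This point is on its axis half-way up (20 mm, in the hub); z along the hub, up.
- small_filter_mid (a point): Small disc filter: the same shape with a disc only 26 mm in diameter, 10 mm thick; hub 14 mm in diameter from 10 to 40 mm. This point is on its axis half-way up (20 mm, in the hub); z along the hub, up.
- beaker_mid (a point): Bystander: small open clear-glass beaker, 48 mm in diameter, 52 mm tall, standing among the stock; leave it alone. This point is on its axis half-way up (26 mm).
- jar_mid (a point): Bystander: amber jar with black cap, 44 mm in diameter, 66 mm tall, standing behind the stock; leave it alone. This point is on its axis half-way up (33 mm).

How it is judged:
By the outcome, as a careful person would: the job done as asked, in the order asked, and still so for the second after the job is handed in, with the robot touching nothing.
It also fails if it takes over 141 s, if anything falls off the work surface, if the arm or the gripper's body presses on something with over 40 N, if the wrist force passes 120 N, or if a joint passes its speed limit or range.

ROBOT

A 7-joint arm with a two-finger parallel gripper is mounted at the origin on the work surface. World frame = base frame: x ahead of the robot, y to its left, z up, the work surface at z = 0. Lengths are in mm, angles in rad, forces in N, time in s.
With the tool pointing down it reaches from about 400 to 875 mm from the base axis. Payload 4.4 kg.
Tool frame: the origin (TCP) lies on the mounting face of the last link; the fingertips stand 173 mm ahead of it and the grasp point (between the pads) lies 155 mm ahead of it; z points along the fingers, y is the line along which they close (so a half turn about z gives the same grasp; the last joint's range is limited). The gripper opens to 85 mm and grips with 20 to 120 N. Pads are 22 mm wide; open, the fingers measure 114 mm over their backs; the gripper's body (76 mm by 85 mm) begins 54 mm behind the grasp point. The pads swing forward as they close: fully open they stand 13 mm farther back than shut.
Start: joints at [-1.274, 0.628, 0.038, 1.517, -0.027, 0.996, -0.02], TCP at [230.663, 607.709, 404.713] pointing down, gripper open.
Joint ranges: [-3.06, 3.06], [-0.37, 2.12], [-1.25, 1.32], [0.18, 2.47], [-1.1, 4.24], [0.23, 1.98], [-2.94, 2.94]. Speed limits (rad/s): [2.57, 2.57, 3.14, 3.14, 3.14, 3.14, 3.14].

INTERFACE

Orientations are given as [roll, pitch, yaw] about the fixed x, y, z axes, in that order (R = Rz(yaw) Ry(pitch) Rx(roll)).
In Python, from cell import * gives the robot as it stands. The module is installed in compiled form; this text tells all that it offers.
- The arm moves only by the tool jog_arm, never from a script. Its argument "steps" is a list of rows, each a list of 7 numbers: the opening, from -1 (shut) to 1 (fully open), so that 0 is half open, then the shift along the tool's x, y, z as a fraction of full scale, then the turn, a rotation vector about the tool's x, y, z as a fraction of full scale. A call has 1 to 10 rows; each row shifts and turns the commanded pose from where the row before left it, along the tool's axes as they then stand; what a row does not reach is not made up. Full scale, the value 1, is 500 mm for a shift and 2 rad for a turn. A row lasts 1/8 s, in which the tool goes at most 62.5 mm and 10.7 degrees, less where a joint would pass 70% of its speed; a pose out of reach is approached as far as the arm can. A call with a number of a shift or a turn outside -1 to 1 is refused whole. A call with a gripper value outside its range is refused whole. The fingers move at their own pace and stop on an object; the grip force is fixed at half the most. Time passes only in rows, so rows that do not move let the fingers close. It gives the time, the measured TCP pose, the force, the opening and the grip force at its end, in the units of the state.
- read_state(): the state, without advancing time (a new reading comes with each control period).
- get_image(name): name is "scene" or "top"; returns a dict with "pixels" (384x512x3 uint8, red, green, blue), "depth" (384x512 float32, mm along the optical axis (not along the pixel's ray), 0 where there is no reading), "vertical_fov" (degrees; the focal length in pixels is half the picture's height over the tangent of half this angle, whatever the lens; pixels are square), "cx", "cy" (the principal point, pixels), "R" (3x3) and "t" (3): a world point X has camera coordinates R X + t. Camera axes: x right, y down, z forward; pixel columns grow to the right and rows downward; lengths in mm; the calibration is good to about 2 mm. A picture is of the moment at which its call begins.
- finish_job(): hands the job in; it is judged then, once.
The state is a dict: "clock": time; "qpos": joint angles; "qd": joint speeds; "tau": joint torques, N m; "eef_pos": TCP position; "tool_rot": TCP orientation; "force": force on the tool from outside, world axes, zero at the start; "torque": the same for the moment, N m; "width": finger opening in mm; "gripper_force": force on a finger pad.
Only numpy, scipy, OpenCV 4.12 (cv2) and the standard library are available. Lean on these libraries where they do the work, as an engineer would, in place of code of your own. Each camera call takes 0.05 s, during which the arm holds its last target. There are 200 camera calls.

## Working session

There is one attempt and no reset: what is moved stays moved. The work goes in short steps, Python scripts to look and compute and a tool call to move; the robot and the scene stay as the last step left them, time stands still between calls to the robot, and variables do not carry over. Pictures are saved under pics/ and viewed, at most 14 in all, crops included, and the job is handed in when it is done.

Besides the shell and the picture viewer there is one more tool, called after "Call:" by a JSON object that holds its "method" and its "body", one argument or row to a line. jog_arm: Moves the arm, as the interface text tells. Shift numbers are shares of 500 mm and turn numbers shares of 2 rad, none past 1 either way. Its arguments: {"type":"object","properties":{"steps":{"type":"array"}},"required":["steps"]}

```bash
mkdir -p pics
python3 - <<'E'
from cell import *
import cv2,numpy as np
s=read_state();print({k:np.round(v,3) if not isinstance(v,dict) else v for k,v in s.items()})
for n in("scene","top"):
    d=get_image(n);np.savez(f"{n}0.npz",**d)
    print(n,d["vertical_fov"],d["cx"],d["cy"],np.round(d["R"],4).tolist(),np.round(d["t"],1), (d["depth"]>0).mean())
    im=cv2.cvtColor(d["pixels"],cv2.COLOR_RGB2BGR)
    cv2.imwrite(f"pics/{n}0.png",cv2.resize(im,(800,600),interpolation=cv2.INTER_CUBIC))
E
```

```text
{'clock': np.float64(0.0), 'qpos': array([-1.274,  0.629,  0.038,  1.518, -0.027,  0.996, -0.02 ]), 'qd': array([ 0.   ,  0.   ,  0.002, -0.001, -0.001,  0.   , -0.   ]), 'tau': array([-0.0000e+00, -5.6339e+01,  1.2260e+00, -1.9345e+01,  1.1000e-02,
        1.0000e-02, -0.0000e+00]), 'eef_pos': array([230.559, 607.426, 403.779]), 'tool_rot': array([-3.14 ,  0.   ,  2.779]), 'force': array([-0.114, -0.041, -0.351]), 'torque': array([-0.005, -0.029,  0.024]), 'gripper_force': np.float64(0.0), 'width': np.float64(85.569)}
scene 49.610708271702734 256.1778576728965 199.6306463643604 [[-0.7697, 0.6384, 0.0001], [0.4845, 0.5843, -0.651], [-0.4157, -0.5011, -0.759]] [ 466.1 -246.8 1133.4] 0.9959309895833334
top 52.50273016957242 255.96727018269587 191.56298213564997 [[-0.0281, -0.9996, -0.0039], [-0.991, 0.0284, -0.1308], [0.1308, 0.0002, -0.9914]] [ 13.  585.5 843.8] 0.9957631429036459
```

View pics/scene0.png

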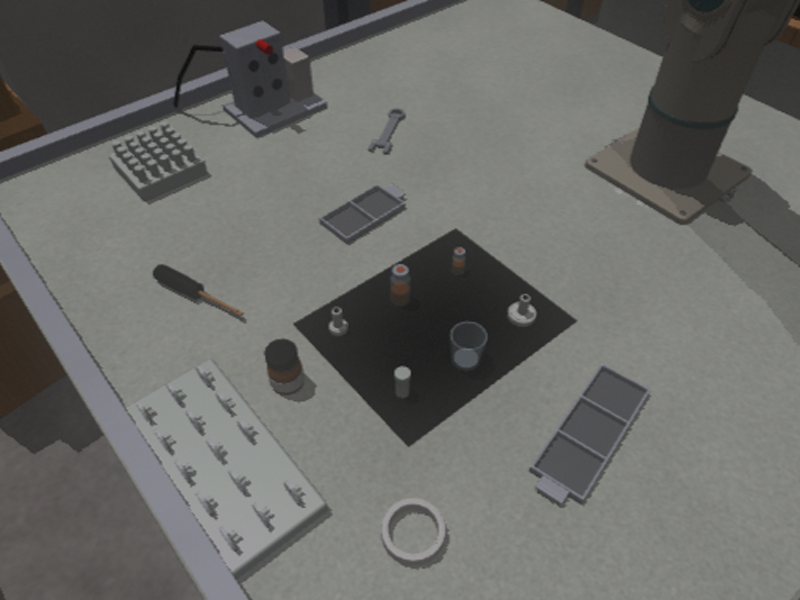

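View pics/top0.png

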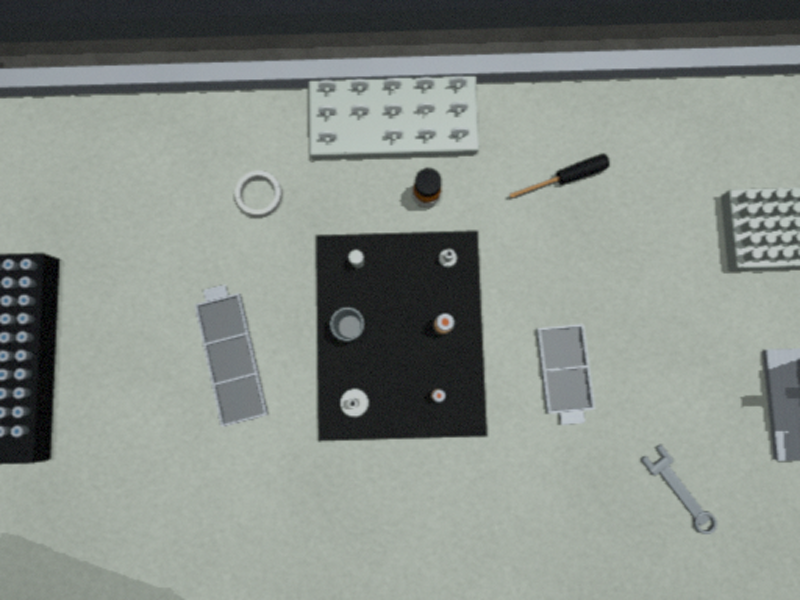

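```bash
cat > h.py <<'E'
import numpy as np,cv2
class V:
    def __init__(s,d):
        s.p=np.asarray(d["pixels"]);s.D=np.asarray(d["depth"]);s.R=np.asarray(d["R"]);s.t=np.asarray(d["t"]).ravel()
        s.f=192/np.tan(np.radians(float(d["vertical_fov"]))/2);s.c=np.array([float(d["cx"]),float(d["cy"])]);s.o=-s.R.T@s.t
        v,u=np.mgrid[:384,:512]
        C=np.stack([(u-s.c[0])/s.f*s.D,(v-s.c[1])/s.f*s.D,s.D],-1)
        s.X=(C-s.t)@s.R
    def ray(s,uv): 
        r=s.R.T@np.array([*(np.array(uv)-s.c)/s.f,1]);return r/np.linalg.norm(r)
    def plane(s,uv,z):
        r=s.ray(uv);return s.o+r*(z-s.o[2])/r[2]
    def proj(s,X):
        q=s.R@np.array(X,float)+s.t;return q[:2]/q[2]*s.f+s.c
def tri(a,ua,b,ub):
    A=np.zeros((3,3));y=np.zeros(3);L=[]
    for v,u in((a,ua),(b,ub)):
        r=v.ray(u);P=np.eye(3)-np.outer(r,r);A+=P;y+=P@v.o;L.append((P,v.o))
    X=np.linalg.solve(A,y);return X,sum(np.linalg.norm(P@(X-o)) for P,o in L)
E
cat > m.py <<'E'
from h import *
T=V(np.load("top0.npz"));S=V(np.load("scene0.npz"))
print("f",T.f,"origins",T.o.round(),S.o.round())
seeds={"tube":((356,259),(402,375),44),"sfil":((448,256),(337,312),40),"bvial":((445,321),(400,271),61),"svial":((438,395),(460,252),42),"bfil":((352,402),(525,297),40),"beaker":((347,324),(468,335),52),"jar":((428,180),(283,352),66)}
for n,(a,b,h) in seeds.items():
    uv=[];Z=[]
    for v,sd in((T,a),(S,b)):
        sd=np.array(sd)/1.5625
        yy,xx=np.mgrid[:384,:512];m=np.hypot(xx-sd[0],yy-sd[1])<(16 if h>50 else 10)
        z=v.X[...,2];zt=np.percentile(z[m],98);k=m&(z>h-6)&(z<h+8)
        Z.append((round(float(zt),1),int(k.sum()),v.X[k].mean(0).round(1).tolist() if k.any() else None))
        uv.append([xx[k].mean(),yy[k].mean()] if k.any() else sd)
    X,e=tri(T,uv[0],S,uv[1])
    print(n,X.round(1),"gap",round(e,1),Z,np.round(uv,1).tolist())
# trays: floor patches
for v,nm in((T,"top"),(S,"scene")):
    g=cv2.cvtColor(v.p,cv2.COLOR_RGB2GRAY)
    print(nm,"deck z",np.median(v.X[200:260,60:100,2]) )
for nm,(u0,v0,u1,v1) in {"t3":(118,175,180,280),"t2":(335,200,385,275)}.items():
    im=T.p[v0:v1,u0:u1][...,::-1];cv2.imwrite(f"pics/{nm}.png",cv2.resize(im,None,fx=5,fy=5,interpolation=cv2.INTER_NEAREST))
i1=cv2.resize(T.p[170:285,115:185][...,::-1],None,fx=5,fy=5);i2=cv2.resize(T.p[190:285,330:390][...,::-1],(int(60*575/95),575))
cv2.imwrite("pics/trays.png",np.hstack([i1,i2]))
E
python3 m.py
```

```text
f 389.314101894231 origins [470.  -4. 913.] [950. 415. 700.]
tube [650.9  59.9  41.7] gap 2.0 [(46.6, 65, [649.6, 60.4, 44.4]), (46.9, 89, [652.8, 60.7, 44.5])] [[227.0, 164.1], [257.4, 239.2]]
sfil [652.2 -76.   37. ] gap 2.2 [(42.2, 32, [650.7, -75.0, 40.1]), (42.6, 40, [654.2, -74.6, 40.1])] [[286.4, 162.3], [215.5, 199.8]]
bvial [550.8 -64.9  58.9] gap 2.0 [(63.2, 86, [549.9, -64.0, 61.6]), (63.6, 88, [553.0, -63.8, 61.4])] [[283.9, 205.6], [256.1, 173.4]]
svial [447.9 -53.7  39.7] gap 2.1 [(45.0, 40, [447.2, -52.7, 43.1]), (44.6, 43, [450.3, -52.9, 41.9])] [[280.0, 252.8], [294.1, 161.3]]
bfil [440.5  69.   38.5] gap 1.9 [(41.9, 31, [440.0, 69.6, 40.7]), (42.0, 38, [442.4, 69.2, 40.2])] [[224.7, 257.6], [335.9, 191.1]]
beaker [554.   75.3  53.9] gap 2.3 [(53.7, 98, [553.5, 76.4, 51.7]), (54.4, 173, [552.8, 72.7, 51.0])] [[220.4, 206.2], [299.8, 214.9]]
jar [755.  -47.8  63.3] gap 2.3 [(68.5, 245, [753.1, -46.8, 66.3]), (69.7, 310, [756.8, -46.1, 67.0])] [[273.0, 115.7], [179.6, 225.5]]
top deck z 0.3778204133965134
scene deck z 2.1833960322827166
```

View pics/trays.png

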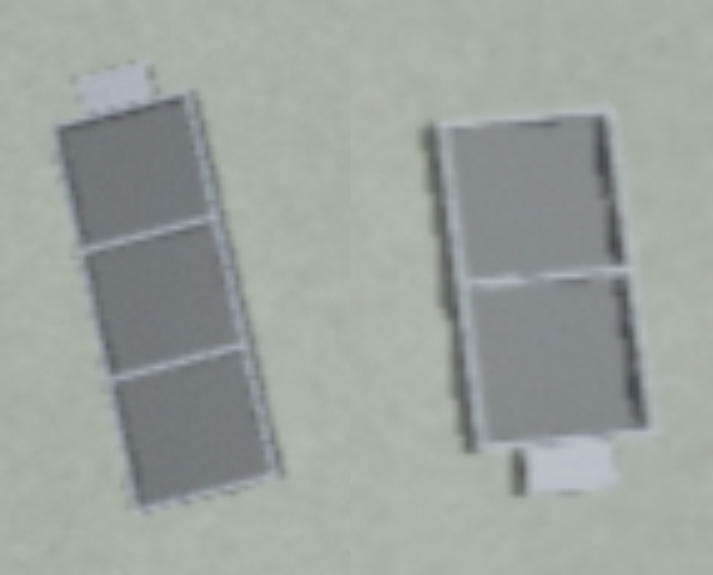

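```bash
cat > tr.py <<'E'
from h import *
T=V(np.load("top0.npz"));S=V(np.load("scene0.npz"))
crops={"t3":((115,170,185,285),(330,225,425,325)),"t2":((330,190,390,285),(195,110,268,160))}
seeds={"t3":(((222,318),(231,357),(241,398)),((570,462),(593,428),(620,393))),"t2":(((568,388),(562,347)),((380,203),(350,219)))}
for n in crops:
    res=[]
    for v,(a,b,c,d),sds in zip((T,S),crops[n],seeds[n]):
        g=cv2.GaussianBlur(cv2.resize(cv2.cvtColor(v.p,cv2.COLOR_RGB2GRAY),None,fx=4,fy=4,interpolation=cv2.INTER_CUBIC),(0,0),2)
        out=[]
        for s in sds:
            s=np.array(s)/1.5625*4; s=tuple(int(q) for q in s)
            mask=np.zeros((g.shape[0]+2,g.shape[1]+2),np.uint8)
            lvl=int(np.median(g[s[1]-8:s[1]+8,s[0]-8:s[0]+8])); gg=(g<lvl+9).astype(np.uint8)
            gg=cv2.morphologyEx(gg,cv2.MORPH_OPEN,np.ones((9,9)))
            _,L=cv2.connectedComponents(gg); k=L==L[s[1],s[0]]
            ct=max(cv2.findContours(k.astype(np.uint8),cv2.RETR_EXTERNAL,cv2.CHAIN_APPROX_NONE)[0],key=cv2.contourArea)
            q=[((p[0]-1.5)/4,(p[1]-1.5)/4) for p in ct[:,0]]
            P=np.array([v.plane(x,3)[:2] for x in q],np.float32); r=cv2.minAreaRect(P)
            m=cv2.moments(ct);cen=np.array([m['m10']/m['m00']-1.5,m['m01']/m['m00']-1.5])/4
            out.append((cen,np.array(r[0])));print(n,"rect",np.round(r[0],1),np.round(r[1],1),round(r[2],1),"cen->",v.plane(cen,3)[:2].round(1),"depthz",v.X[int(cen[1]),int(cen[0]),2].round(1))
        res.append(out)
    for i in range(len(res[0])):
        print(n,i,"tri",[np.round(q,1) for q in tri(T,res[0][i][0],S,res[1][i][0])])
E
python3 tr.py
```

```text
t3 rect [569.9 267.7] [56.5 60.8] 13.4 cen-> [569.8 267.9] depthz 4.7
t3 rect [509.6 253.7] [56.4 60.9] 13.2 cen-> [509.5 254.1] depthz 5.3
t3 rect [449.1 239.5] [56.6 61.1] 12.6 cen-> [449.  239.9] depthz 4.0
t3 rect [563.9 260.8] [58.4 62.4] 13.0 cen-> [564.1 261.4] depthz 4.1
t3 rect [503.4 246.8] [58.2 62.3] 13.2 cen-> [503.7 247.3] depthz 5.3
t3 rect [443.2 232.8] [57.7 62.3] 13.2 cen-> [443.6 233.3] depthz 3.2
t3 0 tri [array([569.1, 264.2,  13.2]), np.float64(1.6)]
t3 1 tri [array([509.6, 250.5,  13.2]), np.float64(1.9)]
t3 2 tri [array([449.8, 236.5,  12.6]), np.float64(2.0)]
t2 rect [ 450.3 -250.1] [58.4 60.6] 3.4 cen-> [ 449.9 -250.4] depthz 2.8
t2 rect [ 512.1 -245.9] [58.4 60.6] 3.8 cen-> [ 512.1 -246. ] depthz 6.9
t2 rect [ 444.4 -257.1] [57.9 63.2] 4.5 cen-> [ 444.4 -257.5] depthz 5.7
t2 rect [ 506.3 -253.6] [59.2 62.1] 3.2 cen-> [ 506.2 -253.5] depthz 5.1
t2 0 tri [array([ 450.5, -248.4,   11.9]), np.float64(1.2)]
t2 1 tri [array([ 512. , -243.9,   12.5]), np.float64(1.0)]
```

Call:
{"method": "jog_arm", "body": {
  "steps": [
    [0.4, 0, 0, 0, 0, 0, -0.0454],
    [0.4, 0, 0, 0, 0, 0, -0.0454],
    [0.4, 0, 0, 0, 0, 0, -0.0454],
    [0.4, 0, 0, 0, 0, 0, -0.0454],
    [0.4, -0.04, -0.08, 0, 0, 0, 0],
    [0.4, -0.04, -0.08, 0, 0, 0, 0],
    [0.4, -0.04, -0.08, 0, 0, 0, 0],
    [0.4, -0.04, -0.08, 0, 0, 0, 0],
    [0.4, -0.04, -0.08, 0, 0, 0, 0],
    [0.4, 0, 0, 0, 0, 0, 0]
  ]
}}

```text
clock: 1.35
eef_pos: [332.8, 404.1, 404.5]
tool_rot: [-3.139, 0.0, 3.136]
force: [-0.0, 0.2, -0.6]
width: 59.7
gripper_force: 0.0
```

Call:
{"method": "jog_arm", "body": {
  "steps": [
    [0.4, -0.0486, -0.104, 0.0178, 0, 0, 0],
    [0.4, -0.0486, -0.104, 0.0178, 0, 0, 0],
    [0.4, -0.0486, -0.104, 0.0178, 0, 0, 0],
    [0.4, -0.0486, -0.104, 0.0178, 0, 0, 0],
    [0.4, -0.0486, -0.104, 0.0178, 0, 0, 0],
    [0.4, -0.0486, -0.104, 0.0178, 0, 0, 0],
    [0.4, -0.0486, -0.104, 0.0178, 0, 0, 0],
    [0.4, -0.0486, -0.104, 0.0178, 0, 0, 0],
    [0.4, -0.0486, -0.104, 0.0178, 0, 0, 0],
    [0.4, 0, 0, 0, 0, 0, 0]
  ]
}}

```text
clock: 2.6
eef_pos: [550.8, -65.0, 323.5]
tool_rot: [-3.139, 0.0, 3.134]
force: [-0.0, 0.1, 0.3]
width: 59.8
gripper_force: 0.0
```

Call:
{"method": "jog_arm", "body": {
  "steps": [
    [0.4, 0, 0, 0.06, 0, 0, 0],
    [0.4, 0, 0, 0.06, 0, 0, 0],
    [0.4, 0, 0, 0.06, 0, 0, 0],
    [0.4, 0, 0, 0.05, 0, 0, 0],
    [0.4, -0.001, 0.001, 0.03, 0, 0, 0],
    [0.4, 0, 0, 0.017, 0, 0, 0],
    [0.4, 0, 0, 0, 0, 0, 0]
  ]
}}

```text
clock: 3.48
eef_pos: [550.2, -59.3, 186.0]
tool_rot: [3.141, -0.0, -3.141]
force: [-0.8, -0.3, 0.5]
width: 59.9
gripper_force: 0.0
```

```bash
cat > pic.py <<'E'
import sys
from cell import *
from h import *
o=[]
n=sys.argv[1];X=np.array(eval(sys.argv[2]),float)
for k in("top","scene"):
    d=get_image(k);np.savez(f"{k}_{n}.npz",**d);v=V(d);u=v.proj(X).astype(int);r=40
    x=np.clip(u[0]-r,0,512-2*r);y=np.clip(u[1]-r,0,384-2*r)
    o.append(cv2.resize(v.p[y:y+2*r,x:x+2*r,::-1],(400,400),interpolation=cv2.INTER_CUBIC))
cv2.imwrite(f"pics/{n}.png",np.hstack(o))
E
python3 pic.py g1 '[551,-64,40]'
```

```text
(no output)
```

View pics/g1.png

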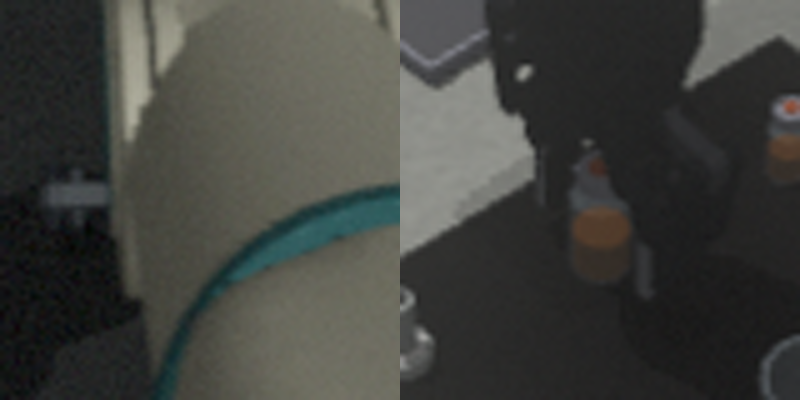

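```bash
python3 -c "
from cell import *
s=read_state();print(s['clock'],s['eef_pos'],s['tool_rot'],s['qpos'],s['qd'])"
```

```text
3.575 [550.46718927 -59.55919904 186.74303663] [-3.14158989e+00  1.16804339e-03 -3.14118888e+00] [ 0.0806304   0.82045298 -0.03638885  1.93464927  0.0704835   0.38652119
  1.56174345] [ 0.00540578 -0.00796598  0.00037762 -0.00225395 -0.00025508 -0.00063222
 -0.00127769]
```

Call:
{"method": "jog_arm", "body": {
  "steps": [
    [0.4, 0, -0.009, 0, 0, 0, 0],
    [0.4, 0, 0, 0, 0, 0, 0],
    [-0.2, 0, 0, 0, 0, 0, 0],
    [-1, 0, 0, 0, 0, 0, 0],
    [-1, 0, 0, 0, 0, 0, 0],
    [-1, 0, 0, 0, 0, 0, 0],
    [-1, 0, 0, 0, 0, 0, 0],
    [-1, 0, 0, 0, 0, 0, 0]
  ]
}}

```text
clock: 4.58
eef_pos: [550.2, -64.2, 186.4]
tool_rot: [-3.142, 0.0, -3.141]
force: [-0.6, -0.8, 5.7]
width: 25.8
gripper_force: 59.0
```

Call:
{"method": "jog_arm", "body": {
  "steps": [
    [-1, 0, 0, -0.02, 0, 0, 0],
    [-1, 0, 0, -0.04, 0, 0, 0],
    [-1, 0, 0, -0.06, 0, 0, 0],
    [-1, 0, 0, -0.06, 0, 0, 0],
    [-1, 0, 0, -0.06, 0, 0, 0],
    [-1, 0, 0, -0.04, 0, 0, 0],
    [-1, 0, 0, 0, 0, 0, 0],
    [-1, 0, 0, 0, 0, 0, 0]
  ]
}}

```text
clock: 5.58
eef_pos: [549.7, -64.1, 325.4]
tool_rot: [3.141, -0.001, -3.141]
force: [0.3, -0.8, -0.8]
width: 26.8
gripper_force: 58.9
```

```bash
python3 pic.py g2 '[551,-64,180]'
```

```text
(no output)
```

View pics/g2.png

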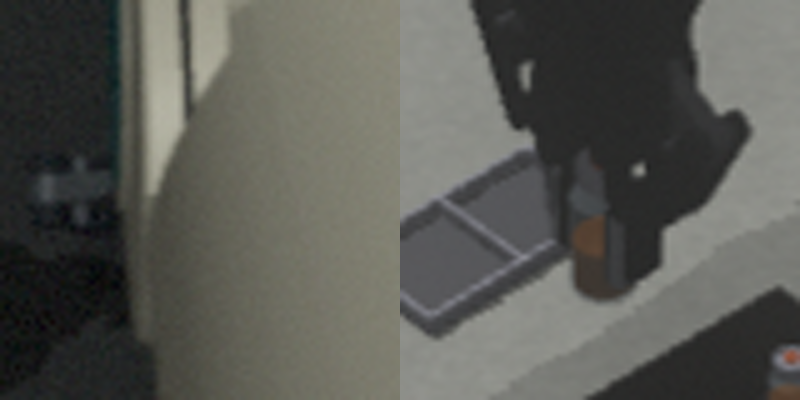

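Call:
{"method": "jog_arm", "body": {
  "steps": [
    [-1, -0.0045, 0.04, 0, 0, 0, 0],
    [-1, -0.0045, 0.08, 0, 0, 0, 0],
    [-1, -0.0045, 0.1, 0, 0, 0, 0],
    [-1, -0.0045, 0.1, 0, 0, 0, 0],
    [-1, -0.0045, 0.1, 0, 0, 0, 0],
    [-1, -0.0045, 0.1, 0, 0, 0, 0],
    [-1, -0.0045, 0.09, 0, 0, 0, 0],
    [-1, -0.0045, 0.046, 0, 0, 0, 0],
    [-1, 0, 0, 0, 0, 0, 0],
    [-1, 0, 0, 0, 0, 0, 0]
  ]
}}

```text
clock: 6.92
eef_pos: [568.4, 261.3, 325.6]
tool_rot: [-3.139, -0.001, 3.139]
force: [0.1, 0.5, 0.5]
width: 26.5
gripper_force: 59.0
```

Call:
{"method": "jog_arm", "body": {
  "steps": [
    [-1, 0, 0.0054, 0.04, 0, 0, 0],
    [-1, 0, 0, 0.06, 0, 0, 0],
    [-1, 0, 0, 0.06, 0, 0, 0],
    [-1, 0, 0, 0.05, 0, 0, 0],
    [-1, 0, 0, 0.03, 0, 0, 0],
    [-1, 0, 0, 0.02, 0, 0, 0],
    [-1, 0, 0, 0, 0, 0, 0],
    [-1, 0, 0, 0, 0, 0, 0]
  ]
}}

```text
clock: 7.92
eef_pos: [568.4, 266.6, 196.9]
tool_rot: [3.141, 0.001, -3.141]
force: [0.1, -0.6, 0.3]
width: 26.1
gripper_force: 59.0
```

Call:
{"method": "jog_arm", "body": {
  "steps": [
    [-1, 0, -0.005, 0.005, 0, 0, 0],
    [-1, 0, 0, 0.005, 0, 0, 0],
    [-1, 0, 0, 0.002, 0, 0, 0],
    [-1, 0, 0, 0, 0, 0, 0],
    [-1, 0, 0, 0, 0, 0, 0]
  ]
}}

```text
clock: 8.55
eef_pos: [568.0, 264.1, 190.1]
tool_rot: [3.141, 0.0, -3.141]
force: [1.0, -0.0, -0.1]
width: 26.9
gripper_force: 59.0
```

Call:
{"method": "jog_arm", "body": {
  "steps": [
    [-1, 0, 0, 0.002, 0, 0, 0],
    [-1, 0, 0, 0, 0, 0, 0],
    [-1, 0, 0, 0, 0, 0, 0]
  ]
}}

```text
clock: 8.93
eef_pos: [568.1, 264.1, 189.4]
tool_rot: [3.141, 0.0, -3.141]
force: [-0.7, 0.0, 4.2]
width: 26.2
gripper_force: 59.4
```

Call:
{"method": "jog_arm", "body": {
  "steps": [
    [-0.2, 0, 0, 0, 0, 0, 0],
    [-0.1, 0, 0, 0, 0, 0, 0],
    [0.0, 0, 0, 0, 0, 0, 0],
    [0.0, 0, 0, -0.02, 0, 0, 0],
    [0.0, 0, 0, -0.04, 0, 0, 0],
    [0.0, 0, 0, -0.06, 0, 0, 0],
    [0.0, 0, 0, -0.06, 0, 0, 0],
    [0.0, 0, 0, -0.06, 0, 0, 0],
    [0.0, 0, 0, -0.02, 0, 0, 0],
    [0.0, 0, 0, 0, 0, 0, 0]
  ]
}}

```text
clock: 10.18
eef_pos: [568.0, 264.1, 320.1]
tool_rot: [3.141, 0.002, -3.141]
force: [0.1, 0.6, -0.7]
width: 42.5
gripper_force: 0.0
```

Call:
{"method": "jog_arm", "body": {
  "steps": [
    [0, -0.014, -0.034, 0, 0, 0, 0],
    [0, -0.028, -0.068, 0, 0, 0, 0],
    [0, -0.028, -0.068, 0, 0, 0, 0],
    [0, -0.028, -0.068, 0, 0, 0, 0],
    [0, -0.028, -0.068, 0, 0, 0, 0],
    [0, -0.028, -0.068, 0, 0, 0, 0],
    [0, -0.012, -0.034, 0, 0, 0, 0],
    [0, 0, 0, 0, 0, 0, 0],
    [0, 0, 0, 0, 0, 0, 0]
  ]
}}

```text
clock: 11.3
eef_pos: [650.5, 61.9, 318.7]
tool_rot: [3.14, -0.001, -3.139]
force: [-0.5, -0.2, 0.1]
width: 42.7
gripper_force: 0.0
```

```bash
python3 pic.py p1 '[569,264,30]'
```

```text
(no output)
```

View pics/p1.png

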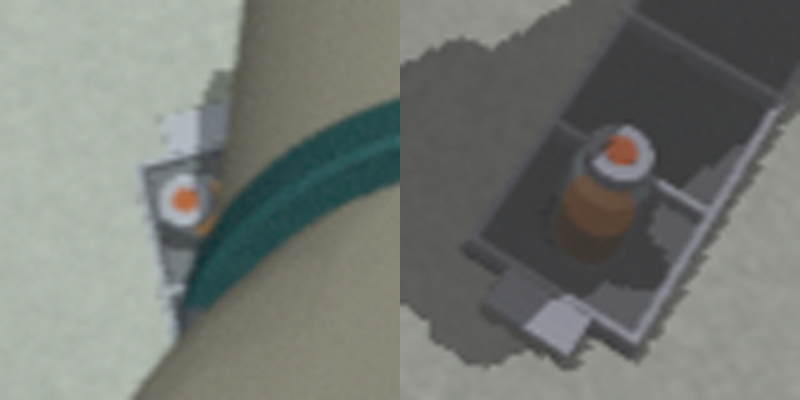

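Call:
{"method": "jog_arm", "body": {
  "steps": [
    [0, 0, -0.003, 0.04, 0, 0, 0],
    [0, 0, 0, 0.06, 0, 0, 0],
    [0, 0, 0, 0.06, 0, 0, 0],
    [0, 0, 0, 0.028, 0, 0, 0],
    [0, 0, 0, 0, 0, 0, 0],
    [0, 0, 0, 0, 0, 0, 0]
  ]
}}

```text
clock: 12.15
eef_pos: [651.6, 59.0, 226.3]
tool_rot: [3.141, 0.002, -3.141]
force: [-1.0, -0.4, 0.7]
width: 42.7
gripper_force: 0.0
```

Down 46 to 180, then close.

Call:
{"method": "jog_arm", "body": {
  "steps": [
    [0, 0, 0.002, 0.04, 0, 0, 0],
    [0, 0, 0, 0.035, 0, 0, 0],
    [0, 0, 0, 0.017, 0, 0, 0],
    [0, 0, 0, 0, 0, 0, 0],
    [-0.5, 0, 0, 0, 0, 0, 0],
    [-1, 0, 0, 0, 0, 0, 0],
    [-1, 0, 0, 0, 0, 0, 0],
    [-1, 0, 0, 0, 0, 0, 0],
    [-1, 0, 0, 0, 0, 0, 0],
    [-1, 0, 0, 0, 0, 0, 0]
  ]
}}

```text
clock: 13.4
eef_pos: [651.3, 59.6, 179.5]
tool_rot: [3.142, 0.001, -3.141]
force: [-1.3, -0.1, 3.9]
width: 18.3
gripper_force: 58.2
```

Call:
{"method": "jog_arm", "body": {
  "steps": [
    [-1, 0, 0, -0.02, 0, 0, 0],
    [-1, 0, 0, -0.05, 0, 0, 0],
    [-1, 0, 0, -0.07, 0, 0, 0],
    [-1, 0, 0, -0.07, 0, 0, 0],
    [-1, 0.03, 0.04, -0.06, 0, 0, 0],
    [-1, 0.06, 0.08, -0.02, 0, 0, 0],
    [-1, 0.07, 0.095, 0, 0, 0, 0],
    [-1, 0.07, 0.095, 0, 0, 0, 0],
    [-1, 0.04, 0.055, 0, 0, 0, 0],
    [-1, 0, 0, 0, 0, 0, 0]
  ]
}}

```text
clock: 14.65
eef_pos: [513.7, 245.3, 324.5]
tool_rot: [3.14, -0.001, -3.135]
force: [-0.1, -0.2, -0.4]
width: 18.0
gripper_force: 58.5
```

Call:
{"method": "jog_arm", "body": {
  "steps": [
    [-1, 0.01, 0.013, 0, 0, 0, 0],
    [-1, 0, 0, 0, 0, 0, 0],
    [-1, 0, 0, 0, 0, 0, 0]
  ]
}}

```text
clock: 15.02
eef_pos: [511.6, 247.6, 324.1]
tool_rot: [-3.141, 0.0, 3.14]
force: [0.4, -0.2, -0.3]
width: 17.8
gripper_force: 58.5
```

Call:
{"method": "jog_arm", "body": {
  "steps": [
    [-1, 0.004, 0.003, 0.03, 0, 0, 0],
    [-1, 0, 0, 0.06, 0, 0, 0],
    [-1, 0, 0, 0.06, 0, 0, 0],
    [-1, 0, 0, 0.05, 0, 0, 0],
    [-1, 0, 0, 0.04, 0, 0, 0],
    [-1, 0, 0, 0.018, 0, 0, 0],
    [-1, 0, 0, 0, 0, 0, 0],
    [-1, 0, 0, 0, 0, 0, 0]
  ]
}}

```text
clock: 16.02
eef_pos: [509.3, 250.1, 195.6]
tool_rot: [3.141, 0.001, -3.141]
force: [0.2, 0.1, 0.5]
width: 18.1
gripper_force: 58.5
```

Down 12.5 to ~183, then a 0.7 mm contact nudge.

Call:
{"method": "jog_arm", "body": {
  "steps": [
    [-1, 0, 0, 0.01, 0, 0, 0],
    [-1, 0, 0, 0.01, 0, 0, 0],
    [-1, 0, 0, 0.005, 0, 0, 0],
    [-1, 0, 0, 0, 0, 0, 0],
    [-1, 0, 0, 0.0015, 0, 0, 0],
    [-1, 0, 0, 0, 0, 0, 0],
    [-1, 0, 0, 0, 0, 0, 0]
  ]
}}

```text
clock: 16.9
eef_pos: [509.1, 250.0, 182.4]
tool_rot: [3.141, 0.0, -3.141]
force: [-1.3, -0.3, 6.7]
width: 18.0
gripper_force: 58.6
```

Contact (6.7 N). Release a little, lift.

Call:
{"method": "jog_arm", "body": {
  "steps": [
    [-0.45, 0, 0, 0, 0, 0, 0],
    [-0.42, 0, 0, 0, 0, 0, 0],
    [-0.42, 0, 0, 0, 0, 0, 0],
    [-0.42, 0, 0, -0.02, 0, 0, 0],
    [-0.42, 0, 0, -0.04, 0, 0, 0],
    [-0.3, 0, 0, -0.06, 0, 0, 0],
    [-0.1, 0, 0, -0.07, 0, 0, 0],
    [0, 0, 0, -0.07, 0, 0, 0],
    [0, 0, 0, -0.02, 0, 0, 0],
    [0, 0, 0, 0, 0, 0, 0]
  ]
}}

```text
clock: 18.15
eef_pos: [509.0, 250.0, 322.4]
tool_rot: [3.141, 0.001, -3.141]
force: [0.3, 0.3, 0.2]
width: 42.5
gripper_force: 0.0
```

Call:
{"method": "jog_arm", "body": {
  "steps": [
    [0, -0.018, -0.041, 0, 0, 0, 0],
    [0, -0.036, -0.081, 0, 0, 0, 0],
    [0, -0.036, -0.081, 0, 0, 0, 0],
    [0, -0.036, -0.081, 0, 0, 0, 0],
    [0, -0.036, -0.081, 0, 0, 0, 0],
    [0, -0.036, -0.081, 0, 0, 0, 0],
    [0, -0.036, -0.081, 0, 0, 0, 0],
    [0, -0.036, -0.081, 0, 0, 0, 0],
    [0, -0.018, -0.041, 0, 0, 0, 0],
    [0, 0, 0, 0, 0, 0, 0]
  ]
}}

```text
clock: 19.4
eef_pos: [652.9, -75.7, 320.5]
tool_rot: [-3.141, -0.002, 3.139]
force: [0.1, 0.3, -0.4]
width: 43.0
gripper_force: 0.0
```

Call:
{"method": "jog_arm", "body": {
  "steps": [
    [0, 0, 0, 0.03, 0, 0, 0],
    [0, 0, 0, 0.06, 0, 0, 0],
    [0, 0, 0, 0.06, 0, 0, 0],
    [0, 0, 0, 0.03, 0, 0, 0],
    [0, 0, 0, 0, 0, 0, 0],
    [0, 0, 0, 0, 0, 0, 0]
  ]
}}

```text
clock: 20.15
eef_pos: [653.6, -73.9, 232.8]
tool_rot: [3.141, 0.002, -3.141]
force: [-0.2, 0.3, -0.2]
width: 42.7
gripper_force: 0.0
```

```bash
python3 pic.py p2 '[509,250,25]'
```

```text
(no output)
```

View pics/p2.png

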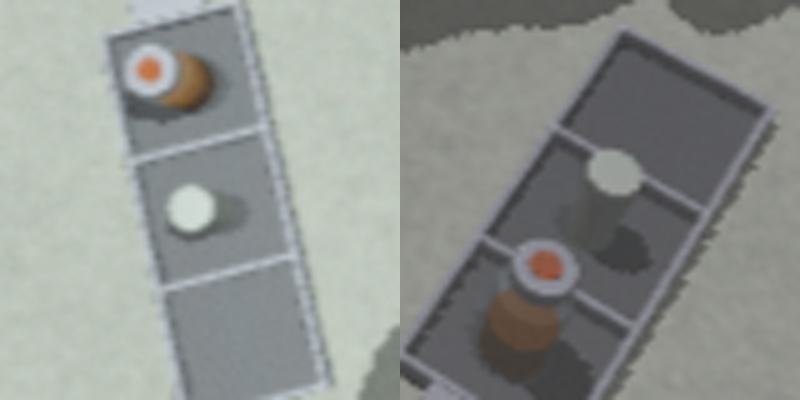

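Call:
{"method": "jog_arm", "body": {
  "steps": [
    [0, 0.002, -0.002, 0.04, 0, 0, 0],
    [0, 0, 0, 0.035, 0, 0, 0],
    [0, 0, 0, 0.017, 0, 0, 0],
    [0, 0, 0, 0, 0, 0, 0],
    [-0.5, 0, 0, 0, 0, 0, 0],
    [-1, 0, 0, 0, 0, 0, 0],
    [-1, 0, 0, 0, 0, 0, 0],
    [-1, 0, 0, 0, 0, 0, 0],
    [-1, 0, 0, 0, 0, 0, 0],
    [-1, 0, 0, 0, 0, 0, 0]
  ]
}}

```text
clock: 21.5
eef_pos: [652.5, -75.4, 186.5]
tool_rot: [-3.142, 0.001, -3.141]
force: [-0.2, 0.5, 6.2]
width: 12.2
gripper_force: 58.8
```

Call:
{"method": "jog_arm", "body": {
  "steps": [
    [-1, 0, 0, -0.01, 0, 0, 0],
    [-1, 0, 0, -0.04, 0, 0, 0],
    [-1, 0, 0, -0.07, 0, 0, 0],
    [-1, 0, 0, -0.07, 0, 0, 0],
    [-1, 0, 0, -0.06, 0, 0, 0],
    [-1, 0.02, 0.03, -0.02, 0, 0, 0],
    [-1, 0.05, 0.075, 0, 0, 0, 0],
    [-1, 0.055, 0.085, 0, 0, 0, 0],
    [-1, 0.055, 0.085, 0, 0, 0, 0],
    [-1, 0.055, 0.085, 0, 0, 0, 0]
  ]
}}

```text
clock: 22.75
eef_pos: [532.1, 106.7, 320.5]
tool_rot: [3.141, -0.002, -3.14]
force: [-0.1, 0.0, -0.3]
width: 11.9
gripper_force: 58.5
```

Call:
{"method": "jog_arm", "body": {
  "steps": [
    [-1, 0.055, 0.085, 0, 0, 0, 0],
    [-1, 0.055, 0.085, 0, 0, 0, 0],
    [-1, 0.04, 0.06, 0, 0, 0, 0],
    [-1, 0.02, 0.034, 0, 0, 0, 0],
    [-1, 0, 0, 0, 0, 0, 0],
    [-1, 0, 0, 0, 0, 0, 0]
  ]
}}

```text
clock: 23.5
eef_pos: [449.4, 235.7, 320.7]
tool_rot: [-3.141, -0.0, 3.141]
force: [0.3, -0.1, -0.5]
width: 12.1
gripper_force: 58.5
```

Down to 200: 120 mm → 0.24.

Call:
{"method": "jog_arm", "body": {
  "steps": [
    [-1, 0, 0, 0.03, 0, 0, 0],
    [-1, 0, 0, 0.06, 0, 0, 0],
    [-1, 0, 0, 0.06, 0, 0, 0],
    [-1, 0, 0, 0.05, 0, 0, 0],
    [-1, 0, 0, 0.03, 0, 0, 0],
    [-1, 0, 0, 0.01, 0, 0, 0],
    [-1, 0, 0, 0, 0, 0, 0],
    [-1, 0, 0, 0, 0, 0, 0]
  ]
}}

```text
clock: 24.5
eef_pos: [449.8, 236.6, 201.5]
tool_rot: [3.141, 0.001, -3.141]
force: [-0.9, 0.5, 0.2]
width: 12.1
gripper_force: 58.5
```

Down 11.3 to 190.2, then small nudge.

Call:
{"method": "jog_arm", "body": {
  "steps": [
    [-1, 0, 0, 0.01, 0, 0, 0],
    [-1, 0, 0, 0.008, 0, 0, 0],
    [-1, 0, 0, 0.005, 0, 0, 0],
    [-1, 0, 0, 0, 0, 0, 0],
    [-1, 0, 0, 0.0012, 0, 0, 0],
    [-1, 0, 0, 0, 0, 0, 0],
    [-1, 0, 0, 0, 0, 0, 0]
  ]
}}

```text
clock: 25.38
eef_pos: [449.4, 236.5, 189.4]
tool_rot: [3.142, 0.0, -3.141]
force: [-2.3, -1.1, 9.2]
width: 11.9
gripper_force: 59.4
```

Call:
{"method": "jog_arm", "body": {
  "steps": [
    [-0.5, 0, 0, 0, 0, 0, 0],
    [-0.3, 0, 0, 0, 0, 0, 0],
    [-0.3, 0, 0, 0, 0, 0, 0],
    [-0.3, 0, 0, -0.02, 0, 0, 0],
    [-0.3, 0, 0, -0.04, 0, 0, 0],
    [-0.3, 0, 0, -0.06, 0, 0, 0],
    [-0.1, 0, 0, -0.07, 0, 0, 0],
    [0, 0, 0, -0.06, 0, 0, 0],
    [0, 0, 0, -0.02, 0, 0, 0],
    [0, 0, 0, 0, 0, 0, 0]
  ]
}}

```text
clock: 26.62
eef_pos: [449.5, 236.5, 324.2]
tool_rot: [3.141, 0.001, -3.141]
force: [0.3, 0.1, -1.0]
width: 42.7
gripper_force: 0.0
```

Call:
{"method": "jog_arm", "body": {
  "steps": [
    [0, 0, -0.04, 0, 0, 0, 0],
    [0, 0, -0.08, 0, 0, 0, 0],
    [0, 0, -0.08, 0, 0, 0, 0],
    [0, 0, -0.08, 0, 0, 0, 0],
    [0, 0, -0.08, 0, 0, 0, 0],
    [0, 0, -0.08, 0, 0, 0, 0],
    [0, 0, -0.08, 0, 0, 0, 0],
    [0, 0, -0.06, 0, 0, 0, 0],
    [0, 0, 0, 0, 0, 0, 0],
    [0, 0, 0, 0, 0, 0, 0]
  ]
}}

```text
clock: 27.88
eef_pos: [448.9, -53.7, 323.0]
tool_rot: [3.141, -0.002, 3.141]
force: [0.2, 1.3, 0.6]
width: 42.7
gripper_force: 0.0
```

Call:
{"method": "jog_arm", "body": {
  "steps": [
    [0, 0, 0, 0.03, 0, 0, 0],
    [0, 0, 0, 0.06, 0, 0, 0],
    [0, 0, 0, 0.06, 0, 0, 0],
    [0, 0, 0, 0.03, 0, 0, 0],
    [0, 0, 0, 0, 0, 0, 0],
    [0, 0, 0, 0, 0, 0, 0]
  ]
}}

```text
clock: 28.62
eef_pos: [449.7, -52.9, 234.1]
tool_rot: [3.141, 0.0, -3.14]
force: [-0.5, -0.5, -0.0]
width: 42.8
gripper_force: 0.0
```

```bash
python3 pic.py p3 '[455,238,25]'
```

```text
(no output)
```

View pics/p3.png

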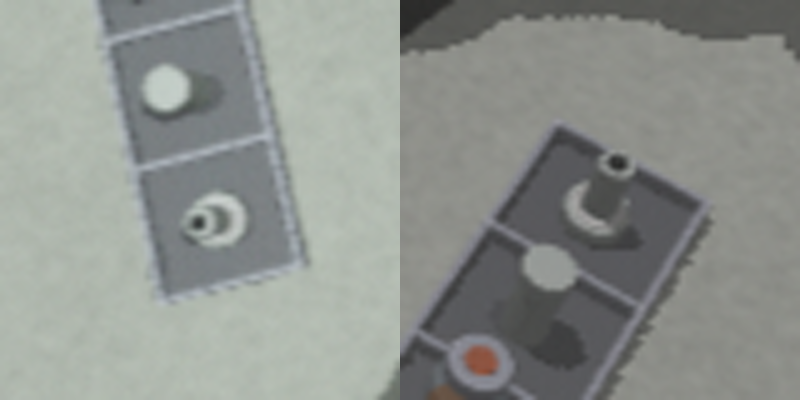

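Call:
{"method": "jog_arm", "body": {
  "steps": [
    [0, 0.001, 0, 0.05, 0, 0, 0],
    [0, 0, 0, 0.04, 0, 0, 0],
    [0, 0, 0, 0.02, 0, 0, 0],
    [0, 0, 0, 0.004, 0, 0, 0],
    [-0.5, 0, 0, 0, 0, 0, 0],
    [-1, 0, 0, 0, 0, 0, 0],
    [-1, 0, 0, 0, 0, 0, 0],
    [-1, 0, 0, 0, 0, 0, 0],
    [-1, 0, 0, 0, 0, 0, 0],
    [-1, 0, 0, 0, 0, 0, 0]
  ]
}}

```text
clock: 29.98
eef_pos: [448.6, -54.1, 185.1]
tool_rot: [-3.138, -0.006, -3.14]
force: [-1.6, 0.6, 6.4]
width: 16.5
gripper_force: 58.8
```

```bash
python3 pic.py g4 '[449,-53,25]';python3 -c "
from cell import *
s=read_state();print(s['eef_pos'],s['tool_rot'],s['qpos'])"
```

```text
[448.58423876 -54.07102766 185.0660291 ] [-3.138048   -0.00587216 -3.14053925] [ 0.20446644  0.77431757 -0.21741054  2.2027307   0.71233557  0.23880577
  0.92069175]
```

View pics/g4.png

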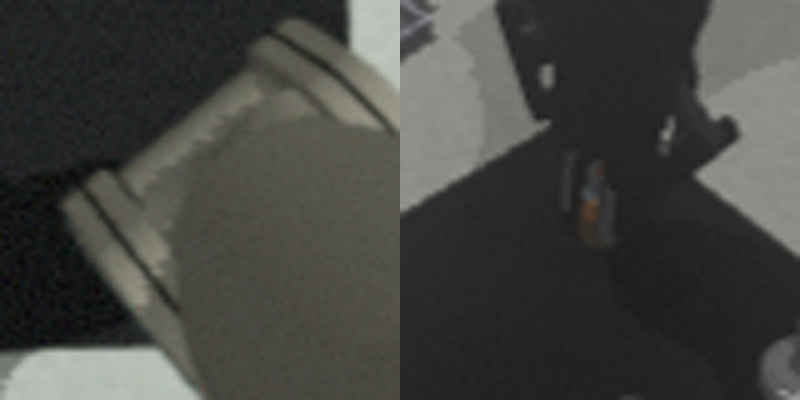

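Call:
{"method": "jog_arm", "body": {
  "steps": [
    [-1, 0, 0, -0.01, 0, 0, 0],
    [-1, 0, 0, -0.04, 0, 0, 0],
    [-1, 0, 0, -0.07, 0, 0, 0],
    [-1, 0, 0, -0.07, 0, 0, 0],
    [-1, 0, 0, -0.06, 0, 0, 0],
    [-1, 0, -0.03, -0.02, 0, 0, 0],
    [-1, -0.002, -0.07, 0, 0, 0, 0],
    [-1, -0.002, -0.08, 0, 0, 0, 0],
    [-1, 0, -0.08, 0, 0, 0, 0],
    [-1, 0, -0.07, 0, 0, 0, 0]
  ]
}}

```text
clock: 31.32
eef_pos: [451.1, -220.1, 320.1]
tool_rot: [-3.139, -0.007, -3.141]
force: [0.7, -0.4, -0.1]
width: 16.5
gripper_force: 58.6
```

Call:
{"method": "jog_arm", "body": {
  "steps": [
    [-1, 0, -0.04, 0, 0, 0, 0],
    [-1, 0, -0.019, 0, 0, 0, 0],
    [-1, 0, 0, 0, 0, 0, 0],
    [-1, 0, 0, 0, 0, 0, 0],
    [-1, 0, 0, 0, 0, 0, 0]
  ]
}}

```text
clock: 31.95
eef_pos: [451.7, -247.1, 320.0]
tool_rot: [-3.139, -0.007, -3.139]
force: [-0.1, 0.5, -0.3]
width: 16.7
gripper_force: 58.7
```

```bash
python3 pic.py g5 '[450,-248,150]';python3 -c "
from cell import *
s=read_state();print(s['eef_pos'],s['tool_rot'],s['qpos'])"
```

```text
[ 451.68161306 -247.50897845  319.99347512] [-3.13887757 -0.00689504 -3.1393945 ] [ 0.8187207   0.61382272 -0.55957521  1.96313285  0.49702639  0.70892076
  1.52611101]
```

View pics/g5.png

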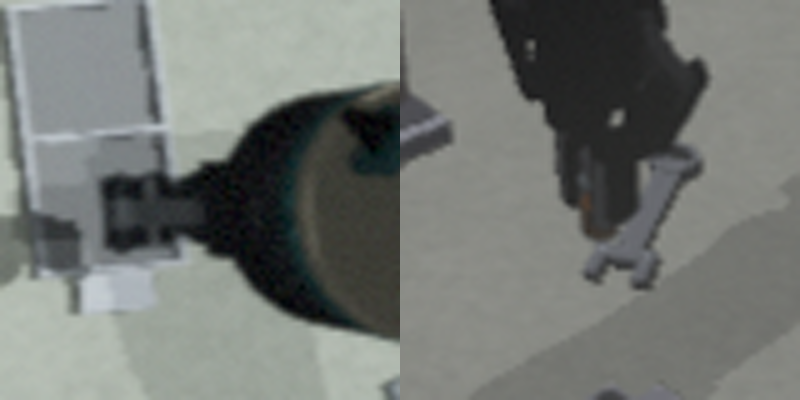

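Call:
{"method": "jog_arm", "body": {
  "steps": [
    [-1, 0, 0, 0.03, 0, 0, 0],
    [-1, 0, 0, 0.06, 0, 0, 0],
    [-1, 0, 0, 0.06, 0, 0, 0],
    [-1, 0, 0, 0.05, 0, 0, 0],
    [-1, 0, 0, 0.03, 0, 0, 0],
    [-1, 0, 0, 0.012, 0, 0, 0],
    [-1, 0, 0, 0, 0, 0, 0],
    [-1, 0, 0, 0, 0, 0, 0]
  ]
}}

```text
clock: 33.05
eef_pos: [451.0, -248.7, 199.6]
tool_rot: [-3.138, -0.006, -3.141]
force: [-1.1, -0.1, -0.2]
width: 16.7
gripper_force: 58.7
```

Call:
{"method": "jog_arm", "body": {
  "steps": [
    [-1, 0, 0, 0.01, 0, 0, 0],
    [-1, 0, 0, 0.007, 0, 0, 0],
    [-1, 0, 0, 0.004, 0, 0, 0],
    [-1, 0, 0, 0, 0, 0, 0],
    [-1, 0, 0, 0.0015, 0, 0, 0],
    [-1, 0, 0, 0, 0, 0, 0],
    [-1, 0, 0, 0, 0, 0, 0]
  ]
}}

```text
clock: 33.92
eef_pos: [450.6, -248.5, 188.1]
tool_rot: [-3.138, -0.007, -3.141]
force: [-1.1, 0.8, 5.6]
width: 16.8
gripper_force: 59.3
```

Call:
{"method": "jog_arm", "body": {
  "steps": [
    [-0.45, 0, 0, 0, 0, 0, 0],
    [-0.3, 0, 0, 0, 0, 0, 0],
    [-0.3, 0, 0, 0, 0, 0, 0],
    [-0.3, 0, 0, -0.02, 0, 0, 0],
    [-0.3, 0, 0, -0.04, 0, 0, 0],
    [-0.3, 0, 0, -0.06, 0, 0, 0],
    [-0.1, 0, 0, -0.07, 0, 0, 0],
    [0, 0, 0, -0.06, 0, 0, 0],
    [0, 0, 0, -0.02, 0, 0, 0],
    [0, 0, 0, 0, 0, 0, 0]
  ]
}}

```text
clock: 35.17
eef_pos: [451.4, -248.3, 323.1]
tool_rot: [-3.138, -0.006, -3.141]
force: [-0.8, -0.3, -0.3]
width: 42.6
gripper_force: 0.0
```

Call:
{"method": "jog_arm", "body": {
  "steps": [
    [0, 0.003, 0.04, 0, 0, 0, 0],
    [0, 0.003, 0.08, 0, 0, 0, 0],
    [0, 0.003, 0.09, 0, 0, 0, 0],
    [0, 0.003, 0.09, 0, 0, 0, 0],
    [0, 0.003, 0.09, 0, 0, 0, 0],
    [0, 0.002, 0.09, 0, 0, 0, 0],
    [0, 0.002, 0.09, 0, 0, 0, 0],
    [0, 0, 0.065, 0, 0, 0, 0],
    [0, 0, 0, 0, 0, 0, 0],
    [0, 0, 0, 0, 0, 0, 0]
  ]
}}

```text
clock: 36.42
eef_pos: [441.3, 68.7, 321.0]
tool_rot: [-3.138, -0.009, -3.141]
force: [-0.2, -0.9, -1.0]
width: 43.0
gripper_force: 0.0
```

Call:
{"method": "jog_arm", "body": {
  "steps": [
    [0, 0, 0, 0.03, 0, 0, 0],
    [0, 0, 0, 0.06, 0, 0, 0],
    [0, 0, 0, 0.06, 0, 0, 0],
    [0, 0, 0, 0.03, 0, 0, 0],
    [0, 0, 0, 0, 0, 0, 0],
    [0, 0, 0, 0, 0, 0, 0]
  ]
}}

```text
clock: 37.17
eef_pos: [441.3, 68.4, 232.1]
tool_rot: [-3.139, -0.007, 3.141]
force: [0.7, 0.5, -0.2]
width: 42.5
gripper_force: 0.0
```

```bash
python3 pic.py p5 '[475,-246,20]';python3 -c "
from cell import *
s=read_state();print(s['eef_pos'],s['tool_rot'],s['qpos'])"
```

```text
[441.37721694  68.69377698 232.42777516] [-3.13895444 -0.00581751 -3.14153769] [ 0.0214892   0.6825749  -0.34871286  2.19965487  0.65028485  0.36588102
  0.69837945]
```

View pics/p5.png

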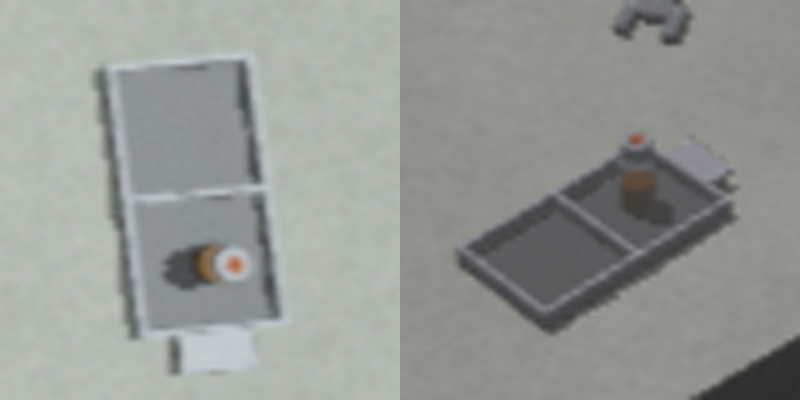

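Call:
{"method": "jog_arm", "body": {
  "steps": [
    [0, 0, 0, 0.03, 0, 0, 0],
    [0, 0, 0, 0.03, 0, 0, 0],
    [0, 0, 0, 0.015, 0, 0, 0],
    [0, 0, 0, 0.011, 0, 0, 0],
    [0, 0, 0, 0, 0, 0, 0],
    [0, 0, 0, 0, 0, 0, 0]
  ]
}}

```text
clock: 38.02
eef_pos: [440.9, 68.9, 189.1]
tool_rot: [-3.139, -0.006, -3.141]
force: [0.2, 0.6, -0.3]
width: 42.5
gripper_force: 0.0
```

Reached (grasp height 34 on the hub). Close and lift.

Call:
{"method": "jog_arm", "body": {
  "steps": [
    [-0.5, 0, 0, 0, 0, 0, 0],
    [-1, 0, 0, 0, 0, 0, 0],
    [-1, 0, 0, 0, 0, 0, 0],
    [-1, 0, 0, 0, 0, 0, 0],
    [-1, 0, 0, 0, 0, 0, 0],
    [-1, 0, 0, 0, 0, 0, 0]
  ]
}}

```text
clock: 38.78
eef_pos: [440.9, 68.9, 189.2]
tool_rot: [-3.139, -0.006, -3.141]
force: [-1.0, -0.7, 5.6]
width: 11.8
gripper_force: 58.5
```

Call:
{"method": "jog_arm", "body": {
  "steps": [
    [-1, 0, 0, -0.01, 0, 0, 0],
    [-1, 0, 0, -0.04, 0, 0, 0],
    [-1, 0, 0, -0.07, 0, 0, 0],
    [-1, 0, 0, -0.07, 0, 0, 0],
    [-1, 0, 0, -0.06, 0, 0, 0],
    [-1, 0, 0, -0.01, 0, 0, 0],
    [-1, 0, 0, 0, 0, 0, 0],
    [-1, 0, 0, 0, 0, 0, 0]
  ]
}}

```text
clock: 39.78
eef_pos: [441.3, 69.1, 317.9]
tool_rot: [-3.138, -0.009, -3.141]
force: [0.2, -0.2, -0.0]
width: 12.0
gripper_force: 58.5
```

Call:
{"method": "jog_arm", "body": {
  "steps": [
    [-1, -0.01, -0.045, 0, 0, 0, 0],
    [-1, -0.02, -0.089, 0, 0, 0, 0],
    [-1, -0.02, -0.089, 0, 0, 0, 0],
    [-1, -0.02, -0.089, 0, 0, 0, 0],
    [-1, -0.02, -0.089, 0, 0, 0, 0],
    [-1, -0.02, -0.089, 0, 0, 0, 0],
    [-1, -0.02, -0.089, 0, 0, 0, 0],
    [-1, -0.011, -0.047, 0, 0, 0, 0],
    [-1, 0, 0, 0, 0, 0, 0],
    [-1, 0, 0, 0, 0, 0, 0]
  ]
}}

```text
clock: 41.02
eef_pos: [512.2, -242.2, 318.4]
tool_rot: [-3.14, -0.009, -3.139]
force: [0.8, 0.3, -0.1]
width: 11.9
gripper_force: 58.5
```

Call:
{"method": "jog_arm", "body": {
  "steps": [
    [-1, 0, 0, 0.03, 0, 0, 0],
    [-1, 0, 0, 0.06, 0, 0, 0],
    [-1, 0, 0, 0.06, 0, 0, 0],
    [-1, 0, 0, 0.05, 0, 0, 0],
    [-1, 0, 0, 0.02, 0, 0, 0],
    [-1, 0, 0, 0, 0, 0, 0],
    [-1, 0, 0, 0, 0, 0, 0]
  ]
}}

```text
clock: 41.9
eef_pos: [512.2, -243.7, 210.0]
tool_rot: [-3.138, -0.006, -3.14]
force: [0.6, -0.1, 0.2]
width: 11.9
gripper_force: 58.5
```

Place at ~192.2: down 17 then nudge.

Call:
{"method": "jog_arm", "body": {
  "steps": [
    [-1, 0, 0, 0.015, 0, 0, 0],
    [-1, 0, 0, 0.01, 0, 0, 0],
    [-1, 0, 0, 0.006, 0, 0, 0],
    [-1, 0, 0, 0.003, 0, 0, 0],
    [-1, 0, 0, 0, 0, 0, 0],
    [-1, 0, 0, 0.0015, 0, 0, 0],
    [-1, 0, 0, 0, 0, 0, 0],
    [-1, 0, 0, 0, 0, 0, 0]
  ]
}}

```text
clock: 42.9
eef_pos: [511.5, -243.9, 192.3]
tool_rot: [-3.138, -0.007, -3.141]
force: [-2.1, 0.8, 8.4]
width: 11.9
gripper_force: 59.4
```

Contact. Release, lift clear and withdraw.

Call:
{"method": "jog_arm", "body": {
  "steps": [
    [-0.5, 0, 0, 0, 0, 0, 0],
    [-0.3, 0, 0, 0, 0, 0, 0],
    [-0.3, 0, 0, 0, 0, 0, 0],
    [-0.3, 0, 0, -0.02, 0, 0, 0],
    [-0.3, 0, 0, -0.04, 0, 0, 0],
    [-0.3, 0, 0, -0.06, 0, 0, 0],
    [-0.1, 0, 0, -0.07, 0, 0, 0],
    [0, 0, 0, -0.06, 0, 0, 0],
    [0, 0, 0, -0.02, 0, 0, 0],
    [0, 0, 0, 0, 0, 0, 0]
  ]
}}

```text
clock: 44.15
eef_pos: [512.5, -243.7, 326.8]
tool_rot: [-3.138, -0.006, -3.141]
force: [0.0, 0.2, -0.6]
width: 42.9
gripper_force: 0.0
```

Call:
{"method": "jog_arm", "body": {
  "steps": [
    [0, 0, 0.04, 0, 0, 0, 0],
    [0, 0, 0.08, 0, 0, 0, 0],
    [0, 0, 0.08, 0, 0, 0, 0],
    [0, 0, 0.08, 0, 0, 0, 0],
    [0, 0, 0.08, 0, 0, 0, 0],
    [0, 0, 0.04, 0, 0, 0, 0],
    [0, 0, 0, 0, 0, 0, 0],
    [0, 0, 0, 0, 0, 0, 0]
  ]
}}

```text
clock: 45.15
eef_pos: [512.0, -44.1, 325.2]
tool_rot: [-3.138, -0.009, -3.141]
force: [0.7, -0.7, -0.3]
width: 42.7
gripper_force: 0.0
```

```bash
python3 pic.py end '[480,-246,20]'
python3 - <<'E'
import numpy as np,cv2
cv2.imwrite("pics/endall.png",np.vstack([np.hstack([cv2.resize(np.load(f"{k}_end.npz")["pixels"][:,:,::-1],(400,300)) for k in("top","scene")]),cv2.resize(cv2.imread("pics/end.png"),(800,300))]))
E
```

```text
(no output)
```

View pics/endall.png

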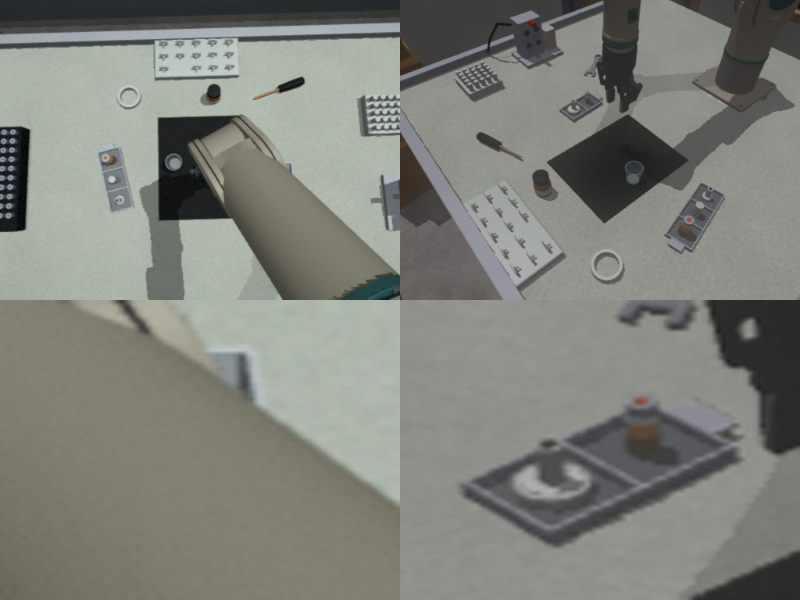

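All five pieces stand upright in their compartments, and the beaker and jar are untouched. The arm is clear, so I'm handing in.

```bash
python3 -c "
from cell import *
print(finish_job())"
```

```text
the job is handed in; nothing more can be done
None
```

Both kits are made up and the job is handed in at about 45 s on the robot clock. All five pieces stand upright in their compartments, set down in the order given, and the beaker and jar were left in place; no verdict came back.

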